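# Unhang the swing-out bucket from the centrifuge rotor and stand it with its mate

## Task

The centrifuge has stopped: lift the one bucket that still hangs in its rotor, under the raised lid, straight up off its trunnion notches without letting it swing over or catch, and stand it upright on the steel tray beside the bucket that is already there. Then close the centrifuge lid fully, without slamming it. Do not knock the standing bucket or the two amber bottles.

Things in the scene. Friction and masses are not known exactly. Their poses are not given: they have to be found in the camera images.
- bucket_centre (a point): half-way up the capped bucket hanging in the rotor: an aluminium cylinder 42 mm in diameter, flat foot 36 mm across, black cap 46 mm across, 111 mm high over all (55 mm below this point to 56 mm above), about 0.25 kg. Its own z is up, y lies along its trunnions, x points outward from the rotor's axis, under the lid
- bucket_fin (a point): middle of the bucket's grip, a flat upright black fin on its cap: 14 mm thick along y, 36 mm long along x, from 18 mm below this point (cap's top face, 40 mm across) to 18 mm above; same axes as bucket_centre and 37 mm above it. 20 to 60 N of grip holds it
- rotor_rest (a point): middle of the hanging bucket's trunnion axis at rest (3 mm below bucket_centre); x outward from the rotor's axis, 50 mm away, y along the trunnions, z up. Trunnions: 8 mm steel pins reaching 38 mm to either side, in upward-open notches 11 mm wide in the rotor's arms (8 mm thick, 25 to 33 mm from the middle)
- rotor_axis (a point): on the axis of the rotor, at trunnion height. The rotor is an aluminium two-place yoke that does not turn (braked); its other place is empty. Its arms' tops are 9 mm above this point, so trunnions are free once lifted 13 mm; its hub (radius 21 mm, nut 16 mm above this point) stands between bucket and robot: the bucket's foot is above it after 70 mm of lift
- mate_centre (a point): half-way up the other bucket, of exactly the same shape, size and frame, which already stands on the tray near one end
- bowl_rim (a point): centre of the mouth of the centrifuge's round bowl, 230 mm across and 120 mm deep, at the height of the rim; x points to the back of the centrifuge, to the hinge. The housing is a white box 330 mm (x) by 290 mm (y), reaching 150 mm to the front and 180 mm to the back of this point
- lid_hinge (a point): middle of the lid's hinge line, which runs along this point's y, at the back of the centrifuge, 13 mm above the rim; x to the back, z up
- lid_push (a point): point on the lid's outer (upper) face, on its middle line, 200 mm from the hinge line and 9 mm off the plane through it; a good place to push. Its z is the outer face's normal, its x points to the hinge. The grey plastic lid is 276 mm wide, 14 mm thick, reaches 296 mm from the hinge and weighs 0.35 kg
- lid (a joint): angle of the lid, rad: 0 is closed, it grows as the lid is raised, stop at 1.15. It starts at 1.03 to 1.14 and so overhangs the rear half of the bowl. A stiff hinge (about 0.8 N m of friction) keeps it wherever it is left; closing it by the push point takes 2 to 5 N
- free_place (a point): middle of the free half of the tray, on its floor; z up, y along the tray away from the mate. The tray is fixed stainless steel, 110 mm (x) by 180 mm (y) over all, floor 3 mm thick, rim 16 mm high; this point is 42 mm from the tray's centre
- tray: the tray; origin at the centre of its underside, y along its length; the mate stands at about y = -42 mm, the free place is at y = +42 mm
- reagent_bottle: amber bottle with a blue cap, 70 mm in diameter and 138 mm high; origin at its foot; to be left alone
- amber_bottle: a second bottle of the same shape; origin at its foot; to be left alone
There are look-alikes about, which are no part of the job. Leave any green look-alike of the part that bears bucket_centre alone.

How it is judged:
By the outcome, as a careful person would: the job done as asked, in the order asked, and still so for the second after the job is handed in, with the robot touching nothing.
It also fails if it takes over 59 s, if anything falls off the work surface, if the arm or the gripper's body presses on something with over 40 N, if the wrist force passes 120 N, or if a joint passes its speed limit or range.

## Robot

A 6-joint arm with a two-finger parallel gripper is mounted at the origin on a cart in front of the work surface, level with it; the furniture and walls round the work are solid. World frame = base frame: x ahead of the robot, y to its left, z up, the work surface at z = 0. Lengths are in m, angles in rad, forces in N, time in s.
With the tool pointing down it reaches from about 0.4 to 0.825 m from the base axis. Payload 7 kg.
Tool frame: the origin (TCP) lies on the centre line of the jaws, within the pads' length; the fingertips stand 19 mm ahead of it and the grasp point (between the pads) is the TCP; z points along the fingers, y is the line along which they close (so a half turn about z gives the same grasp; the last joint's range is limited). The gripper opens to 85 mm and grips with 20 to 120 N. Pads are 22 mm wide; open, the fingers measure 114 mm over their backs; the gripper's body (76 mm by 85 mm) begins 54 mm behind the grasp point. The pads swing forward as they close: fully open they stand 13 mm farther back than shut.
Start: joints at [-0.907, 0.359, 0.012, 0, -1.224, -0.288], TCP at [0.248, -0.628, 0.25] pointing down, gripper open.
Joint ranges: [-3.07, 3.07], [-1.43, 2.12], [-1.02, 1.25], [-3.03, 1.67], [-3.05, -0], [-3.03, 3.03]. Speed limits (rad/s): [2.39, 2.39, 3.01, 3.14, 3.14, 3.14].

## Interface

Orientations are given as a unit quaternion [w, x, y, z].
In Python, from cell import status, imaging, r gives the robot as it stands.
- The arm moves only by the tool servo_tool, never from a script. Its argument "rows" is a list that holds one entry, the list of rows, each a list of 7 numbers: the shift along the tool's x, y, z in units of 0.2 m (1.0 is 0.2 m), then the turn, a rotation vector about the tool's x, y, z in units of pi/2 rad (1.0 is pi/2 rad), then the opening, from 0 (shut) to 1 (fully open). A call has 1 to 5 rows; each row is the pose to reach, as a shift and turn from the pose commanded when the call began, along the tool's axes at that moment; what a row does not reach only later rows make up. A row lasts 1/8 s, in which the tool goes at most 62.5 mm and 10.7 degrees, less where a joint would pass 70% of its speed; a pose out of reach is approached as far as the arm can. A call with a number of a shift or a turn outside -1 to 1 is refused whole. A call with a gripper value outside its range is refused whole. The fingers move at their own pace and stop on an object; "grip_force" is the grip in N (left out, the last holds). Time passes only in rows, so rows that repeat a pose let the fingers close. It gives the time, the measured TCP pose, the force, the opening and the grip force at its end, in the units of the state.
- status.observe(): the state, without advancing time (a new reading comes with each control period).
- imaging.camera(name): name is "side" or "top"; returns a dict with "img" (384x512x3 uint8, red, green, blue), "range_z" (384x512 float32, m along the optical axis (not along the pixel's ray), 0 where there is no reading), "intrinsics" (3x3 intrinsics, pixels), "T" (4x4, takes a point from camera to world coordinates). Camera axes: x right, y down, z forward; pixel columns grow to the right and rows downward; lengths in m; the calibration is good to about 2 mm. A picture is of the moment at which its call begins.
- r.job_done(): hands the job in; it is judged then, once.
The state is a dict: "clock": time; "joint_pos": joint angles; "joint_vel": joint speeds; "tau": joint torques, N m; "tool_pos": TCP position; "orientation": TCP orientation; "force": force on the tool from outside, world axes, zero at the start; "wrist_torque": the same for the moment, N m; "gripper_width": finger opening in m; "grasp_force": force on a finger pad.
Only numpy, scipy, OpenCV 4.12 (cv2) and the standard library are available. Lean on these libraries where they do the work, as an engineer would, in place of code of your own. Each camera call takes 0.05 s, during which the arm holds its last target. There are 200 camera calls.

## Working session

There is one attempt and no reset: what is moved stays moved. The work goes in short steps, Python scripts to look and compute and a tool call to move; the robot and the scene stay as the last step left them, time stands still between calls to the robot, and variables do not carry over. Pictures are saved under pics/ and viewed, at most 10 in all, crops included, and the job is handed in when it is done.

Besides the shell and the picture viewer there is one more tool, called after "Emit:" as name(argument=value, ...), one argument or row to a line, values as JSON. servo_tool: Moves the arm, as the interface text tells. Its arguments: {"type":"object","properties":{"rows":{"type":"array","items":{"type":"array","items":{"type":"array","items":{"type":"number"}}}},"grip_force":{"type":"number"}},"required":["rows"]}

```bash
mkdir -p pics; cat > h.py <<'E'
import numpy as np, cv2
from cell import status, imaging, r
def grab(n):
    c=imaging.camera(n); return c
def cloud(c):
    K=c["intrinsics"];z=c["range_z"].astype(float);v,u=np.mgrid[:z.shape[0],:z.shape[1]]
    P=np.stack([(u-K[0,2])*z/K[0,0],(v-K[1,2])*z/K[1,1],z],-1)
    W=P@c["T"][:3,:3].T+c["T"][:3,3]; W[z==0]=np.nan; return W
def save(n,c): cv2.imwrite("pics/"+n+".png",c["img"][...,::-1])
E
python3 - <<'E'
from h import *
for n in("top","side"):
    c=grab(n);save(n+"0",c);np.savez(""+n+"0.npz",**c);print(n,c["T"].round(3).tolist(),c["intrinsics"].round(1).tolist())
s=status.observe();print(s)
E
```

```text
top [[0.02, -0.985, 0.17, 0.415], [-0.997, -0.033, -0.076, -0.03], [0.08, -0.168, -0.983, 0.986], [0.0, 0.0, 0.0, 1.0]] [[371.0, 0.0, 254.6], [0.0, 371.0, 190.0], [0.0, 0.0, 1.0]]
side [[0.998, 0.049, -0.035, 0.613], [0.055, -0.514, 0.856, -1.046], [0.023, -0.856, -0.516, 0.715], [0.0, 0.0, 0.0, 1.0]] [[421.9, 0.0, 258.3], [0.0, 421.9, 185.2], [0.0, 0.0, 1.0]]
{'clock': 0.1, 'joint_pos': array([-9.06935612e-01,  3.59308406e-01,  1.11607504e-02, -2.90410571e-04,
       -1.22409340e+00, -2.88128520e-01]), 'joint_vel': array([ 0.00054035, -0.00411749,  0.00283564,  0.00183926,  0.00095622,
        0.00064977]), 'tau': array([-1.57932540e-03, -5.84765232e+01,  2.94107437e+01,  6.95456699e+00,
       -3.17879661e-03,  1.38906171e-05]), 'tool_pos': array([ 0.24754135, -0.62754832,  0.24946952]), 'orientation': array([-2.09650582e-04, -1.86714345e-01,  9.82413972e-01,  7.04624380e-04]), 'force': array([-0.83491768, -0.54514991,  0.30161157]), 'wrist_torque': array([ 0.01602841, -0.04067693,  0.01449052]), 'grasp_force': 0.0, 'gripper_width': 0.08556844280686639}
```

View pics/top0.png

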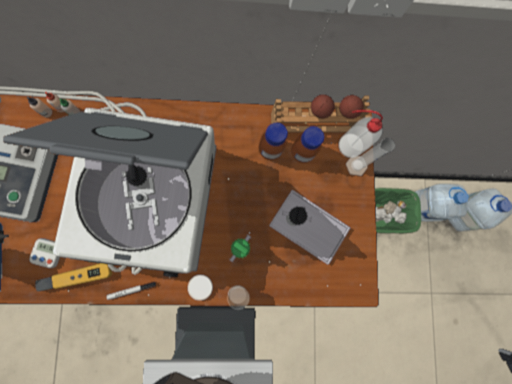

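View pics/side0.png

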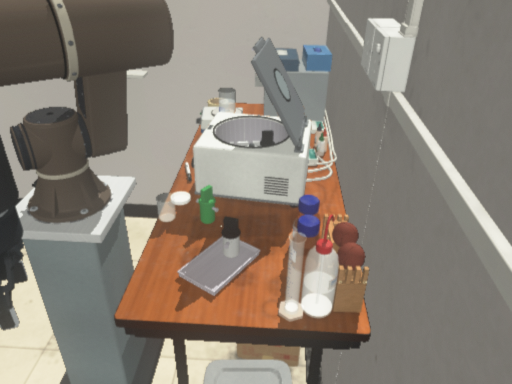

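The top view shows the centrifuge at about (135,195), with a black-capped bucket at (136,175) half under the lid. The tray is at (310,228) with the mate at (298,216) near its left end, and the bottles are at (273,140) and (308,144). The candidates are (136,175) black cap in the rotor, (298,216) black cap on the tray, and (240,248) green, standing loose. The one in the rotor fits the description. I'll measure it and view a crop.

```bash
python3 - <<'E'
from h import *
c=dict(np.load("top0.npz"));W=cloud(c);img=c["img"]
cv2.imwrite("pics/crop_top.png",cv2.resize(img[120:270,60:260,::-1],None,fx=4,fy=4,interpolation=cv2.INTER_CUBIC))
g=img.max(2)
def lab(m,name):
    n,l,st,ce=cv2.connectedComponentsWithStats(m.astype(np.uint8))
    for i in range(1,n):
        if st[i,4]>25:
            p=W[l==i];print(name,st[i].tolist(),"med",np.nanmedian(p,0).round(3),"zmin/max",np.nanpercentile(p[:,2],[2,50,98]).round(3))
roi=np.zeros(g.shape,bool);roi[155:260,70:350]=1
lab((g<45)&roi,"black")
hsv=cv2.cvtColor(img,cv2.COLOR_RGB2HSV)
lab((hsv[...,0]>110)&(hsv[...,0]<130)&(hsv[...,1]>150)&(hsv[...,2]>60),"blue")
# housing top
m=(img.min(2)>170)&(W[...,2]>.1)&(W[...,2]<.25)
m[:, :50]=0;m[:,230:]=0
print("housing",np.nanpercentile(W[m],[5,50,95],axis=0).round(3))
# tray
m=(np.arange(512)[None]>260)&(np.arange(512)[None]<360)&(np.arange(384)[:,None]>180)&(np.arange(384)[:,None]<270)&(W[...,2]<.03)&(W[...,2]>-.02)&(hsv[...,1]<60)
print("trayfloor z",np.nanmedian(W[m][:,2]),m.sum())
q=cv2.findContours(m.astype(np.uint8),0,2)[0];q=max(q,key=cv2.contourArea);b=cv2.minAreaRect(q);print(b,cv2.boxPoints(b).round(1).tolist())
E
```

```text
black [209, 159, 4, 23, 28] med [0.622 0.011 0.07 ] zmin/max [0.043 0.07  0.09 ]
black [127, 165, 20, 21, 280] med [0.582 0.17  0.146] zmin/max [0.139 0.146 0.181]
black [290, 207, 17, 17, 223] med [ 0.51  -0.205  0.081] zmin/max [0.074 0.081 0.115]
blue [266, 125, 21, 20, 209] med [ 0.701 -0.139  0.137] zmin/max [0.121 0.137 0.14 ]
blue [302, 133, 21, 15, 183] med [ 0.687 -0.231  0.137] zmin/max [0.12  0.137 0.141]
housing [[0.391 0.047 0.13 ]
 [0.437 0.202 0.18 ]
 [0.701 0.309 0.182]]
trayfloor z 0.004006838448958827 2718
((309.84613037109375, 226.7307586669922), (72.11102294921875, 43.54396438598633), 33.690067291259766) [[267.79998779296875, 224.8000030517578], [291.8999938964844, 188.60000610351562], [351.8999938964844, 228.60000610351562], [327.79998779296875, 264.79998779296875]]
```

View pics/crop_top.png

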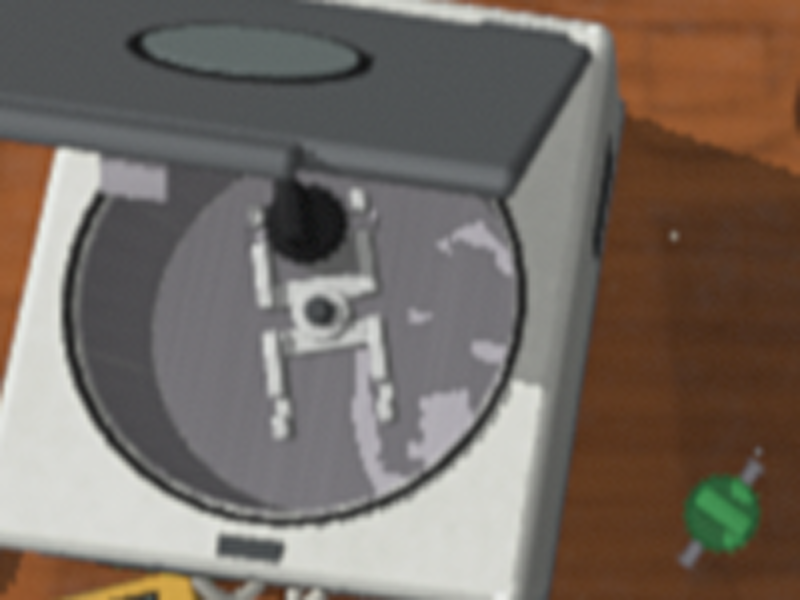

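The crop confirms it: the black-capped bucket hangs in the yoke at crop (307,225), with its fin pointing up the image. The hub nut is at (320,312), the empty notches are at (280,420) and (385,400), and the green look-alike stands on the bench. Next I'll get precise geometry.

```bash
cat >> h.py <<'E'
def ray(c,u,v,z):
    K=c["intrinsics"];d=c["T"][:3,:3]@np.array([(u-K[0,2])/K[0,0],(v-K[1,2])/K[1,1],1]);o=c["T"][:3,3]
    return o+d*(z-o[2])/d[2]
E
python3 - <<'E'
from h import *
c=dict(np.load("top0.npz"));W=cloud(c);img=c["img"];g=img.max(2)
U=np.arange(512)[None]+0*g; V=np.arange(384)[:,None]+0*g
def box(u0,u1,v0,v1): return (U>=u0)&(U<=u1)&(V>=v0)&(V<=v1)
def ext(p): return np.nanpercentile(p,[3,50,97],axis=0).round(4).tolist(),len(p)
for nm,b,zt in(("hang",box(120,152,155,190),.146),("mate",box(283,315,200,232),.081)):
    k=b&(g<60)
    cap=k&(abs(W[...,2]-zt)<.008);fin=k&(W[...,2]>zt+.015)
    print(nm,"cap",ext(W[cap]));print(" fin",ext(W[fin]))
    top=k&(W[...,2]>zt+.029);p=W[top];
    if len(p)>5:
        w,v=np.linalg.eigh(np.cov(p[:,:2].T));print(" fintop",ext(p),"dir",v[:,1].round(3),np.sqrt(w*12).round(4))
k=box(115,165,160,235)&(img.min(2)>150)&(W[...,2]>.11)&(W[...,2]<.15);p=W[k]
print("rotor",ext(p));r_=cv2.minAreaRect(p[:,:2].astype(np.float32)*1000);print(r_)
print("nut",ray(c,140,197.8,.140).round(4), "cap ctr px",ray(c,136.7,176,.146).round(4))
# notches arms ends
for u,v in((130.2,225),(156.3,220)): print("armend",ray(c,u,v,.133).round(4))
# rim: dark ellipse edge; depth jump at rim: pixels in bowl <.17
inb=(W[...,2]<.172)&box(60,205,150,262)&(W[...,2]>.03)
h=(img.min(2)>150)&(abs(W[...,2]-.181)<.006)&box(50,215,130,275)
q=W[h];print("house top",ext(q))
bw=np.zeros(g.shape,np.uint8);bw[h]=255
# front rim boundary pts: for angles from guess centre, first housing pixel
cx=ray(c,133,200,.181);pts=[]
for a in np.arange(0,2*np.pi,.05):
    pr=None
    for rr in np.arange(.09,.14,.001):
        X=np.array([cx[0]+rr*np.cos(a),cx[1]+rr*np.sin(a),.181,1]);C=np.linalg.inv(c["T"])@X;K=c["intrinsics"]
        u=K[0,0]*C[0]/C[2]+K[0,2];v=K[1,1]*C[1]/C[2]+K[1,2]
        if bw[int(round(v)),int(round(u))]: pr=X[:2];break
    if pr is not None and rr>.091: pts.append(pr)
pts=np.array(pts)
from scipy.optimize import least_squares
f=least_squares(lambda s:np.hypot(pts[:,0]-s[0],pts[:,1]-s[1])-s[2],[cx[0],cx[1],.115],loss="soft_l1",f_scale=.002);print("rim",f.x.round(4),len(pts))
# lid plane from both cams
for n in("top","side"):
    d=dict(np.load(n+"0.npz"));X=cloud(d)
    R=(X[...,2]>.22)&(X[...,2]<.5)&(abs(X[...,1]-.17)<.13)&(X[...,0]>.5)&(X[...,0]<.75)
    P=X[R];
    for it in range(4):
        m=P.mean(0);nn=np.linalg.svd(P-m,full_matrices=False)[2][2];e=abs((P-m)@nn);P=P[e<max(.006,np.median(e)*2)]
    nn*=np.sign(nn[2]);print(n,"lid",m.round(4),nn.round(4),"ang",np.arccos(nn[2]).round(3),len(P),ext(P))
E
```

```text
hang cap ([[0.5662, 0.1554, 0.1391], [0.5828, 0.1677, 0.143], [0.6028, 0.195, 0.1502]], 171)
 fin ([[0.5485, 0.1062, 0.1641], [0.5828, 0.1739, 0.1788], [0.6007, 0.1823, 0.4449]], 134)
 fintop ([[0.5484, 0.1061, 0.1757], [0.5834, 0.1749, 0.1792], [0.6007, 0.1824, 0.4456]], 109) dir [0.537 0.844] [0.0262 0.0788]
mate cap ([[0.493, -0.2298, 0.0738], [0.51, -0.2012, 0.0772], [0.5297, -0.1894, 0.0861]], 138)
 fin ([[0.497, -0.2173, 0.0987], [0.5114, -0.2078, 0.1121], [0.5278, -0.2005, 0.1161]], 98)
 fintop ([[0.4972, -0.2175, 0.1105], [0.5126, -0.2099, 0.1128], [0.5274, -0.2025, 0.1163]], 78) dir [-0.979  0.202] [0.0138 0.0332]
rotor ([[0.4758, 0.1282, 0.1179], [0.5274, 0.1698, 0.128], [0.5979, 0.2028, 0.1329]], 440)
((537.5433959960938, 167.20455932617188), (133.26434326171875, 66.21931457519531), 10.739356994628906)
nut [0.5347 0.1635 0.14  ] cap ctr px [0.5833 0.1729 0.146 ]
armend [0.4734 0.1822 0.133 ]
armend [0.4862 0.1254 0.133 ]
house top ([[0.3869, 0.0433, 0.1765], [0.4276, 0.2283, 0.18], [0.5917, 0.3133, 0.1828]], 4172)
rim [0.5379 0.1686 0.1224] 71
top lid [0.6044 0.1667 0.3685] [ 0.8581 -0.0947  0.5046] ang 1.042 6207 ([[0.5495, 0.0483, 0.2345], [0.5981, 0.1665, 0.3809], [0.6823, 0.2838, 0.4528]], 6207)
side lid [0.6189 0.1525 0.3414] [ 0.8624 -0.0964  0.4971] ang 1.051 1894 ([[0.5555, 0.0465, 0.2278], [0.6174, 0.1451, 0.3458], [0.6857, 0.2791, 0.4458]], 1894)
```

```bash
python3 - <<'E'
from h import *
from scipy.optimize import least_squares
def yawf(p,a): return p[:,:2]@np.array([[np.cos(a),-np.sin(a)],[np.sin(a),np.cos(a)]])
for n in("top","side"):
    c=dict(np.load(n+"0.npz"));W=cloud(c);img=c["img"];g=img.max(2)
    for nm,x0,y0,zt,a in(("hang",.583,.173,.1425,np.radians(10.9)),("mate",.511,-.208,.078,0)):
        k=(g<70)&(abs(W[...,0]-x0)<.03)&(abs(W[...,1]-y0)<.03)
        z=W[...,2]
        for lab,kk in(("fin",k&(z>zt+.028)&(z<zt+.042)),("cap",k&(abs(z-zt)<.006)),("side",k&(z>zt+.006)&(z<zt+.03))):
            p=W[kk]
            if len(p)<6: print(n,nm,lab,len(p));continue
            q=yawf(p,a);e=np.percentile(q,[2,98],axis=0)
            R=np.array([[np.cos(a),-np.sin(a)],[np.sin(a),np.cos(a)]])
            rc=cv2.minAreaRect(p[:,:2].astype(np.float32)*1000)
            print(n,nm,lab,len(p),"z",np.median(p[:,2]).round(4),"ext",e.round(4).tolist(),"mid",(R@e.mean(0)).round(4),np.round(rc[0],1),np.round(rc[1],1),round(rc[2],1))
c=dict(np.load("top0.npz"))
print("nut",ray(c,139.6,197.6,.137).round(4),"cap",ray(c,136.4,175.9,.143).round(4))
# tray corners from rim top/floor
W=cloud(c);hsv=cv2.cvtColor(c["img"],cv2.COLOR_RGB2HSV)
p=W[(W[...,2]>-.005)&(W[...,2]<.022)&(hsv[...,1]<60)&(W[...,0]>.35)&(W[...,0]<.6)&(W[...,1]<-.12)&(W[...,1]>-.36)]
rc=cv2.minAreaRect(p[:,:2].astype(np.float32)*1000);print("tray",rc,len(p))
E
```

```text
top hang fin 107 z 0.1791 ext [[0.5923, 0.0555], [0.6244, 0.0688]] mid [0.5856 0.1761] [586.  176.1] [33.9 14.3] 8.4
top hang cap 181 z 0.1427 ext [[0.5879, 0.041], [0.6264, 0.0833]] mid [0.5845 0.1758] [584.2 175.3] [40.2 44.3] 28.6
top hang side 45 z 0.1608 ext [[0.5919, 0.0552], [0.623, 0.0679]] mid [0.5848 0.1753] [585.1 170.6] [11.3 34.7] 79.0
top mate fin 83 z 0.1126 ext [[0.4972, -0.2175], [0.5281, -0.2009]] mid [ 0.5127 -0.2092] [ 512.3 -209.4] [14.7 31.9] 80.6
top mate cap 138 z 0.0768 ext [[0.4929, -0.2302], [0.5307, -0.1878]] mid [ 0.5118 -0.209 ] [ 512.9 -209. ] [40.  43.1] 2.2
top mate side 28 z 0.0966 ext [[0.4955, -0.2104], [0.5291, -0.2003]] mid [ 0.5123 -0.2053] [ 512.6 -204. ] [35.7 11.1] 7.8
side hang fin 27 z 0.1747 ext [[0.5946, 0.0505], [0.6203, 0.0597]] mid [0.5861 0.169 ] [586.2 168.5] [26.2 10.4] 18.8
side hang cap 46 z 0.1431 ext [[0.5894, 0.0402], [0.6225, 0.0601]] mid [0.5856 0.1638] [588.  163.1] [38.6 21.4] 6.6
side hang side 60 z 0.1608 ext [[0.595, 0.0506], [0.621, 0.0594]] mid [0.5867 0.169 ] [586.7 168.5] [26.4  9.8] 10.8
side mate fin 72 z 0.1118 ext [[0.4976, -0.2203], [0.5299, -0.2045]] mid [ 0.5137 -0.2124] [ 513.7 -212.1] [16.2 33.5] 85.6
side mate cap 127 z 0.077 ext [[0.4924, -0.2338], [0.5342, -0.2067]] mid [ 0.5133 -0.2203] [ 512.5 -218.1] [34.1 45.1] 81.9
side mate side 111 z 0.0957 ext [[0.4972, -0.2209], [0.53, -0.2111]] mid [ 0.5136 -0.216 ] [ 514.1 -215.9] [11.8 34.7] 88.5
nut [0.5355 0.1651 0.137 ] cap [0.5841 0.1743 0.143 ]
tray ((458.76116943359375, -236.30401611328125), (191.73934936523438, 196.7801971435547), 58.260616302490234) 2709
```

```bash
cat >> h.py <<'E'
from scipy.spatial.transform import Rotation as Ro
def goal(yaw,tilt):
    a,t=np.radians(yaw),np.radians(tilt);ex=np.array([np.cos(a),np.sin(a),0]);ey=np.array([-np.sin(a),np.cos(a),0]);z=np.sin(t)*ex-np.cos(t)*np.array([0,0,1])
    return Ro.from_matrix(np.stack([np.cross(ey,z),ey,z],1))
def plan(pos,ori,*targets):
    """ori [w,x,y,z]; targets (xyz,yaw,tilt) -> row in tool units"""
    R=Ro.from_quat(np.roll(ori,-1))
    for p,y,t in targets:
        d=R.inv().apply(np.array(p)-pos)/.2;w=(R.inv()*goal(y,t)).as_rotvec()/(np.pi/2)
        print(np.round(np.r_[d,w],3).tolist())
def now(*targets):
    s=status.observe();e=Ro.from_quat(np.roll(s["orientation"],-1)).as_matrix()
    print(round(s["clock"],2),s["tool_pos"].round(4),"yaw",np.degrees(np.arctan2(-e[0,1],e[1,1])).round(1),"tilt",np.degrees(np.arctan2(np.hypot(*e[:2,2]),-e[2,2])).round(1),"F",s["force"].round(1),"w",round(s["gripper_width"],4),"g",round(s["grasp_force"],1),"q",s["joint_pos"].round(2))
    plan(s["tool_pos"],s["orientation"],*targets)
E
python3 - <<'E'
from h import *
c=dict(np.load("top0.npz"));W=cloud(c);hsv=cv2.cvtColor(c["img"],cv2.COLOR_RGB2HSV)
m=((W[...,2]<.03)&(hsv[...,1]<60)).astype(np.uint8)
n,l=cv2.connectedComponents(m);k=l==l[240,320];p=W[k];print(k.sum(),np.nanpercentile(p,[2,50,98],axis=0).round(3).tolist())
rc=cv2.minAreaRect(p[:,:2].astype(np.float32)*1000);print(rc,cv2.boxPoints(rc).round(0).tolist())
now(((.38,-.50,.36),-20,0),((.45,-.15,.36),10.7,40))
E
```

```text
2717 [[0.409, -0.347, -0.0], [0.485, -0.265, 0.004], [0.572, -0.163, 0.018]]
((491.663330078125, -256.52777099609375), (191.86595153808594, 119.5465087890625), 57.94858169555664) [[390.0, -306.0], [491.0, -370.0], [593.0, -207.0], [492.0, -143.0]]
0.1 [ 0.2475 -0.6275  0.2495] yaw 21.5 tilt 0.1 F [-0.8 -0.5  0.3] w 0.0856 g 0.0 q [-0.91  0.36  0.01 -0.   -1.22 -0.29]
[-0.85, 0.351, -0.552, 0.001, -0.0, 0.461]
[-1.818, 1.851, -0.55, 0.043, -0.443, 0.115]
```

Emit:
servo_tool(
  rows=[
    [[-0.3,0.15,-0.3,0,-0.05,0,1],[-0.6,0.3,-0.5,0,-0.1,0,1],[-0.85,0.6,-0.5,0,-0.2,-0.05,0.6],[-0.95,0.8,-0.5,0,-0.3,-0.1,0.6],[-1,0.95,-0.5,0,-0.4,-0.12,0.6]],
  ],
  grip_force=40,
)

```text
clock: 0.72
tool_pos: [0.3651, -0.3758, 0.3511]
orientation: [0.306, -0.269, 0.912, 0.057]
force: [0.0, 0.3, -1.0]
gripper_width: 0.051
grasp_force: 0.0
```

```bash
python3 - <<'E'
from h import *
now(((.45,-.15,.34),10.7,40),((.46,.15,.32),10.7,40))
E
```

```text
0.72 [ 0.3651 -0.3758  0.3511] yaw 31.8 tilt 36.2 F [ 0.   0.3 -1. ] w 0.051 g 0.0 q [-0.9   0.05 -0.06 -0.63 -1.37  0.  ]
[-0.765, 0.739, 0.572, 0.115, -0.036, 0.207]
[-1.423, 1.991, 1.083, 0.115, -0.036, 0.207]
```

Emit:
servo_tool(
  rows=[
    [[-0.2,0.25,0.15,0.03,0,0.05,0.6],[-0.4,0.5,0.3,0.06,0,0.1,0.6],[-0.6,0.7,0.45,0.09,0,0.15,0.6],[-0.765,0.9,0.57,0.115,-0.036,0.207,0.6],[-0.8,1,0.6,0.115,-0.036,0.207,0.6]],
  ],
)

```text
clock: 1.35
tool_pos: [0.4181, -0.154, 0.3336]
orientation: [0.322, -0.094, 0.942, 0.024]
force: [0.0, -0.1, -0.1]
gripper_width: 0.0511
grasp_force: 0.0
```

```bash
python3 - <<'E'
from h import *
now(((.46,.15,.32),10.7,40))
E
```

```text
1.35 [ 0.4181 -0.154   0.3336] yaw 11.1 tilt 37.7 F [ 0.  -0.1 -0.1] w 0.0511 g 0.0 q [-0.01 -0.41 -0.63 -0.18 -0.7  -1.26]
[-0.366, 1.452, 0.34, -0.005, -0.025, 0.01]
```

Emit:
servo_tool(
  rows=[
    [[-0.08,0.3,0.08,0,-0.01,0,0.6],[-0.15,0.6,0.15,0,-0.02,0,0.6],[-0.2,0.85,0.2,0,-0.02,0,0.6],[-0.25,1,0.22,0,-0.02,0,0.6],[-0.25,1,0.22,0,-0.02,0,0.6]],
  ],
)

```text
clock: 1.98
tool_pos: [0.446, 0.0499, 0.331]
orientation: [0.335, -0.094, 0.937, 0.027]
force: [8.1, -4.1, 6.1]
gripper_width: 0.0515
grasp_force: 0.0
```

```bash
python3 - <<'E'
from h import *
now(((.52,.161,.27),10.7,40),((.5857,.1739,.25),10.7,40))
E
```

```text
1.98 [0.446  0.0499 0.331 ] yaw 11.2 tilt 39.2 F [ 8.1 -4.1  6.1] w 0.0515 g 0.0 q [ 0.76 -0.51 -1.02  0.69 -0.58 -2.62]
[-0.175, 0.477, 0.529, -0.003, -0.008, 0.009]
[-0.371, 0.478, 0.818, -0.003, -0.008, 0.009]
```

Emit:
servo_tool(
  rows=[
    [[-0.05,0.12,0.15,0,-0.005,0,0.6],[-0.1,0.25,0.3,0,-0.01,0.01,0.6],[-0.15,0.4,0.45,0,-0.01,0.01,0.6],[-0.175,0.475,0.53,0,-0.01,0.01,0.6],[-0.175,0.475,0.53,0,-0.01,0.01,0.6]],
  ],
)

```text
clock: 2.6
tool_pos: [0.5296, 0.1618, 0.287]
orientation: [0.325, -0.089, 0.941, 0.027]
force: [-0.9, -1.1, -0.3]
gripper_width: 0.0511
grasp_force: 0.0
```

```bash
python3 - <<'E'
from h import *
now(((.5857,.1739,.24),10.7,40),((.5857,.1739,.1675),10.7,40))
c=grab("side");save("side1",c);t=grab("top");save("top1",t)
a=cv2.resize(c["img"][60:220,170:350],None,fx=2.2,fy=2.2);b=cv2.resize(t["img"][120:280,60:240],None,fx=2.2,fy=2.2)
cv2.imwrite("pics/pair1.png",np.hstack([a,b])[...,::-1])
E
```

```text
2.6 [0.5296 0.1618 0.287 ] yaw 10.6 tilt 38.0 F [-0.9 -1.1 -0.3] w 0.0511 g 0.0 q [ 0.62 -0.19 -1.02  1.13 -0.3  -3.03]
[-0.081, 0.01, 0.362, -0.004, -0.022, 0.002]
[0.142, 0.013, 0.647, -0.004, -0.022, 0.002]
```

View pics/pair1.png

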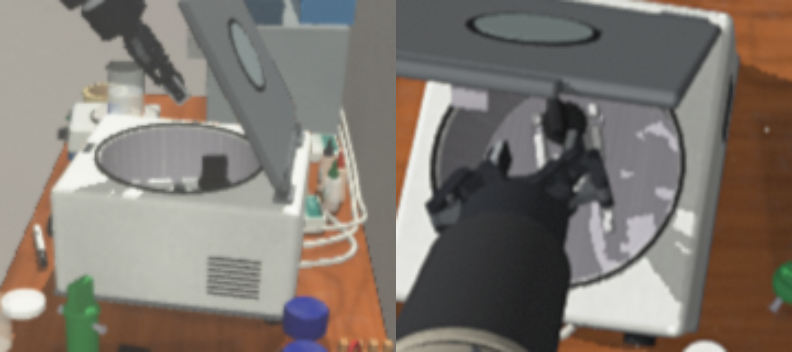

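The left pair image shows the tilted gripper at (180,95), above the bowl and in front of the lid, clear of both. In the right one the open jaws straddle the line to the bucket at (560,115). Joint 6 and joint 3 are at their limits, so I'll fit the kinematics before choosing tilt and turn.

```bash
cat > kin.py <<'E'
from h import *
from scipy.optimize import least_squares
E=Ro.from_euler
def fk(q,L):
    a1,d,h,L1,L2,a,Lt,ex=L
    R=E('z',q[0]);p=R.apply([a1,0,h]);R=R*E('y',q[1]);p=p+R.apply([ex,d,L1]);R=R*E('y',-q[2]);p=p+R.apply([L2,0,a])
    R=R*E('x',SG[0]*q[3])*E('y',-q[4])*E('x',SG[1]*q[5]);p=p+R.apply([Lt,0,0]);return p,R
D=[([-0.907,.3593,.0112,-.0003,-1.2241,-.2881],[.2475,-.6275,.2495],[-.0002,-.1867,.9824,.0007]),
([-0.9,.05,-.06,-.63,-1.37,0],[.3651,-.3758,.3511],[.306,-.269,.912,.057]),
([-.01,-.41,-.63,-.18,-.7,-1.26],[.4181,-.154,.3336],[.322,-.094,.942,.024]),
([.76,-.51,-1.02,.69,-.58,-2.62],[.446,.0499,.331],[.335,-.094,.937,.027]),
([.62,-.19,-1.02,1.13,-.30,-3.03],[.5296,.1618,.287],[.325,-.089,.941,.027])]
SG=[1,1]
def best():
    global SG
    out=None
    for s in([1,1],[1,-1],[-1,1],[-1,-1]):
        SG[:]=s
        f=least_squares(lambda L:np.concatenate([fk(q,L)[0]-p for q,p,_ in D]+[.02*(np.array(L)-[0,0,.3,.4,.4,0,.3,0])*.05]),[0,.1,.3,.4,.4,0,.3,0])
        Rt=[fk(q,f.x)[1].inv()*Ro.from_quat(np.roll(o,-1)) for q,p,o in D]
        sp=max((Rt[0].inv()*r).magnitude() for r in Rt)
        if out is None or f.cost<out[0]: out=(f.cost,list(s),f.x,sp,Rt[0])
    SG[:]=out[1];return out
LO=np.array([-3.07,-1.43,-1.02,-3.03,-3.05,-3.03]);HI=np.array([3.07,2.12,1.25,1.67,0,3.03])
def ik(L,T,pos,R,q0):
    def f(q):
        p,r=fk(q,L);return np.r_[(p-pos)*5,(R.inv()*(r*T)).as_rotvec()]
    s=least_squares(f,np.clip(q0,LO+.01,HI-.01),bounds=(LO,HI));return s.x,np.linalg.norm(s.fun)
E
python3 - <<'E'
from kin import *
c,s,L,sp,T=best();print(c,s,L.round(3),"rotspread",sp,T.as_matrix().round(2).tolist())
for q,p,o in D: print((fk(q,L)[0]-p).round(4))
rng=np.random.default_rng(0)
for tilt in(15,20,25,30,35,40):
  for yaw in(10.7,190.7):
    for z in(.1675,.245):
        R=goal(yaw,tilt if yaw<90 else -tilt);best_=None;S=[]
        for k in range(25):
            q,e=ik(L,T,np.array([.5857,.1739,z]),R,rng.uniform([-1,-1,-1,-2,-2,-3],[1,1.5,1,1.6,0,3]))
            if e<2e-3 and not any(np.abs(q-x).max()<.05 for x in S): S.append(q)
        print(tilt,yaw,z,[x.round(2).tolist() for x in S])
E
```

```text
0.00441401141430604 [-1, -1] [ 0.304 -0.152  0.031  0.527  0.081  0.058  0.295  0.064] rotspread 0.010491141029326512 [[-0.0, -0.0, 1.0], [-1.0, -0.0, -0.0], [0.0, -1.0, -0.0]]
[ 0.0307  0.0257 -0.0165]
[-0.0304 -0.0159  0.0125]
[0.0055 0.032  0.0128]
[-0.0117  0.0114 -0.0278]
[ 0.0344 -0.0426  0.0191]
15 10.7 0.1675 []
15 10.7 0.245 [[0.59, 0.09, -0.73, 0.21, -0.52, -2.14]]
15 190.7 0.1675 []
15 190.7 0.245 [[0.59, 0.09, -0.73, 0.21, -0.52, 1.0]]
20 10.7 0.1675 []
20 10.7 0.245 [[0.61, 0.05, -0.89, 0.44, -0.34, -2.39]]
20 190.7 0.1675 []
20 190.7 0.245 [[0.61, 0.05, -0.89, 0.44, -0.34, 0.75]]
25 10.7 0.1675 []
25 10.7 0.245 []
25 190.7 0.1675 []
25 190.7 0.245 []
30 10.7 0.1675 []
30 10.7 0.245 []
30 190.7 0.1675 []
30 190.7 0.245 []
35 10.7 0.1675 []
35 10.7 0.245 []
35 190.7 0.1675 []
35 190.7 0.245 []
40 10.7 0.1675 []
40 10.7 0.245 []
40 190.7 0.1675 []
40 190.7 0.245 []
```

```bash
cat > fit.py <<'E'
import re
s=open('kin.py').read()
s=s.replace("a1,d,h,L1,L2,a,Lt,ex=L","a1,d,h,L1,L2,a,Lt,ex,d4,o,oy=L").replace("SG[0]*q[3])*E('y',-q[4])*E('x',SG[1]*q[5]);p=p+R.apply([Lt,0,0])","SG[0]*q[3]);p=p+R.apply([0,d4,0]);R=R*E('y',-q[4]);p=p+R.apply([Lt,oy,o]);R=R*E('x',SG[1]*q[5])")
s=s.replace(",.3,0])*.05]),[0,.1,.3,.4,.4,0,.3,0])",",.3,0,0,0,0])*REG]),[0,.1,.3,.4,.4,0,.3,0,0,0,0])").replace(".02*(np","(np").replace("SG=[1,1]","SG=[-1,-1]\nREG=.01*np.array([1,1,1,.1,.1,.3,.1,1,1,1,3])")
s=s.replace("for s in([1,1],[1,-1],[-1,1],[-1,-1]):","for s in([-1,-1],):")
open('kin.py','w').write(s)
E
python3 fit.py; python3 - <<'E'
from kin import *
c,s,L,sp,T=best();print(c,L.round(3))
for q,p,o in D: print((fk(q,L)[0]-p).round(4))
E
```

```text
1.61447785876011e-05 [-0.008  0.01   0.208  0.605  0.481 -0.006  0.354 -0.001 -0.182 -0.006
 -0.02 ]
[ 0.0005 -0.0012  0.0016]
[-0.0018  0.0007 -0.0024]
[0.0016 0.0025 0.0015]
[ 0.0002 -0.0016  0.0001]
[-0.0004 -0.0001 -0.0007]
```

```bash
cat >> kin.py <<'E'
C0,_,L,_,T=best()
_rng=np.random.default_rng(0)
def sols(pos,yaw,tilt,n=25):
    S=[]
    for k in range(n):
        q,e=ik(L,T,np.array(pos),goal(yaw,tilt),_rng.uniform([-1.5,-1,-1,-2.5,-2.5,-3],[1.5,1.5,1,1.6,0,3]))
        if e<3e-3 and not any(np.abs(q-x).max()<.05 for x in S): S.append(q)
    return [x.round(2).tolist() for x in S]
E
python3 - <<'E'
from kin import *
for tilt in(20,30,40):
    for z in(.1675,.245): print(tilt,z,sols((.5857,.1739,z),10.7,tilt),'| flip',sols((.5857,.1739,z),190.7,-tilt,8))
print("front",sols((.45,.15,.26),10.7,30));print("mid",sols((.45,-.1,.3),0,30))
print("place30",sols((.4694,-.292,.11),0,30),sols((.4694,-.292,.11),-30,20))
print("lid",sols((.65,.16,.42),0,0),sols((.65,.16,.50),0,0),sols((.50,.18,.23),0,0))
E
```

```text
20 0.1675 [[0.69, 0.15, -0.66, 0.37, -0.47, -2.38]] | flip [[0.69, 0.15, -0.66, 0.37, -0.47, 0.76]]
20 0.245 [[0.7, 0.07, -0.53, 0.27, -0.68, -2.27]] | flip [[0.7, 0.07, -0.53, 0.27, -0.68, 0.87]]
30 0.1675 [] | flip []
30 0.245 [[0.68, -0.0, -0.8, 0.69, -0.38, -2.66]] | flip [[0.68, -0.0, -0.8, 0.69, -0.38, 0.48]]
40 0.1675 [] | flip []
40 0.245 [] | flip []
front [[0.93, -0.29, -0.99, 0.68, -0.57, -2.84]]
mid [[0.34, -0.37, -0.82, 0.28, -0.64, -2.1]]
place30 [[-0.37, 0.15, -0.56, -0.47, -0.41, -0.81]] [[-0.17, 0.14, -0.89, 0.52, -0.24, -2.41]]
lid [[0.53, 0.29, 0.28, 0.0, -1.55, -2.1]] [[0.53, 0.3, 0.45, 0.0, -1.72, -2.1]] [[0.72, 0.14, -0.33, 0.0, -1.1, -2.29]]
```

```bash
python3 - <<'E'
from kin import *
m=np.array([.6044,.1667,.3685]);n=np.array([.8581,-.0947,.5046])
ex=np.array([np.cos(.187),np.sin(.187),0])
for off in(0,-.006):
  for z in(.1665,.19,.21,.238):
    for t in(22,24,26,28):
        P=np.array([.5857,.1739,z])+ex*off
        S=sols(P,10.7,t,6);ax=goal(10.7,t).apply([0,0,-1])
        print(off,z,t,"clear@0,100,200,250",[round(1000*(-(P+ax*k-m)@n-.014)) for k in(0,.1,.2,.25)],"ztop",(P+ax*.25)[2].round(3),S[:1])
E
```

```text
0 0.1665 22 clear@0,100,200,250 [105, 89, 73, 65] ztop 0.398 [[0.68, 0.14, -0.73, 0.47, -0.4, -2.48]]
0 0.1665 24 clear@0,100,200,250 [105, 92, 80, 73] ztop 0.395 [[0.66, 0.13, -0.8, 0.62, -0.33, -2.61]]
0 0.1665 26 clear@0,100,200,250 [105, 95, 86, 82] ztop 0.391 [[0.6, 0.11, -0.89, 0.86, -0.23, -2.8]]
0 0.1665 28 clear@0,100,200,250 [105, 99, 93, 90] ztop 0.387 []
0 0.19 22 clear@0,100,200,250 [93, 77, 61, 53] ztop 0.422 [[0.7, 0.11, -0.68, 0.41, -0.47, -2.42]]
0 0.19 24 clear@0,100,200,250 [93, 80, 68, 62] ztop 0.418 [[0.69, 0.1, -0.74, 0.52, -0.41, -2.52]]
0 0.19 26 clear@0,100,200,250 [93, 84, 74, 70] ztop 0.415 [[0.66, 0.08, -0.81, 0.66, -0.33, -2.64]]
0 0.19 28 clear@0,100,200,250 [93, 87, 81, 78] ztop 0.411 [[0.6, 0.07, -0.89, 0.89, -0.24, -2.82]]
0 0.21 22 clear@0,100,200,250 [83, 67, 51, 43] ztop 0.442 [[0.7, 0.09, -0.64, 0.37, -0.53, -2.38]]
0 0.21 24 clear@0,100,200,250 [83, 70, 58, 51] ztop 0.438 [[0.7, 0.08, -0.7, 0.46, -0.47, -2.46]]
0 0.21 26 clear@0,100,200,250 [83, 74, 64, 60] ztop 0.435 [[0.69, 0.06, -0.76, 0.57, -0.4, -2.56]]
0 0.21 28 clear@0,100,200,250 [83, 77,
[... 1405 characters left out ...]
50 [88, 75, 63, 56] ztop 0.438 [[0.71, 0.07, -0.71, 0.46, -0.47, -2.47]]
-0.006 0.21 26 clear@0,100,200,250 [88, 78, 69, 65] ztop 0.435 [[0.69, 0.05, -0.77, 0.57, -0.4, -2.57]]
-0.006 0.21 28 clear@0,100,200,250 [88, 82, 76, 73] ztop 0.431 [[0.66, 0.04, -0.84, 0.73, -0.33, -2.7]]
-0.006 0.238 22 clear@0,100,200,250 [74, 58, 42, 34] ztop 0.47 [[0.71, 0.05, -0.6, 0.34, -0.61, -2.35]]
-0.006 0.238 24 clear@0,100,200,250 [74, 61, 48, 42] ztop 0.466 [[0.72, 0.04, -0.65, 0.4, -0.55, -2.41]]
-0.006 0.238 26 clear@0,100,200,250 [74, 64, 55, 51] ztop 0.463 [[0.71, 0.02, -0.71, 0.49, -0.49, -2.49]]
-0.006 0.238 28 clear@0,100,200,250 [74, 68, 62, 59] ztop 0.459 [[0.7, 0.01, -0.77, 0.59, -0.43, -2.58]]
```

```bash
python3 - <<'E'
from h import *
now(((.5798,.1728,.24),10.7,28),((.5798,.1728,.22),10.7,25))
E
```

```text
2.7 [0.5291 0.1609 0.2883] yaw 10.4 tilt 38.1 F [ 0.1 -0.2  0.5] w 0.0515 g 0.0 q [ 0.62 -0.19 -1.02  1.13 -0.3  -3.03]
[-0.055, 0.013, 0.35, -0.004, 0.113, -0.001]
[0.006, 0.014, 0.429, -0.004, 0.146, -0.001]
```

Emit:
servo_tool(
  rows=[
    [[0,0,0,0,0.06,0,0.6],[0,0,0.05,0,0.11,0,0.6],[-0.02,0,0.15,0,0.113,0,0.6],[-0.04,0.01,0.25,0,0.113,0,0.6],[-0.055,0.013,0.35,0,0.113,0,0.6]],
  ],
)

```text
clock: 3.32
tool_pos: [0.5799, 0.1738, 0.2412]
orientation: [0.242, -0.089, 0.966, 0.021]
force: [0.2, -0.6, 0.5]
gripper_width: 0.0516
grasp_force: 0.0
```

```bash
python3 - <<'E'
from h import *
now(((.5798,.1728,.22),10.7,25),((.5798,.1728,.169),10.7,25))
E
```

```text
3.33 [0.5799 0.1738 0.2412] yaw 10.5 tilt 28.1 F [ 0.2 -0.6  0.5] w 0.0516 g 0.0 q [ 0.7   0.01 -0.77  0.6  -0.43 -2.59]
[0.051, -0.005, 0.093, -0.003, 0.034, -0.001]
[0.171, -0.004, 0.318, -0.003, 0.034, -0.001]
```

Emit:
servo_tool(
  rows=[
    [[0.03,0,0.05,0,0.017,0,0.6],[0.05,-0.005,0.09,0,0.034,0,0.6],[0.05,-0.005,0.09,0,0.034,0,0.6]],
  ],
)

```text
clock: 3.7
tool_pos: [0.5795, 0.1723, 0.2203]
orientation: [0.215, -0.089, 0.972, 0.018]
force: [-0.8, 0.2, 0.4]
gripper_width: 0.0512
grasp_force: 0.0
```

```bash
python3 - <<'E'
from h import *
now(((.5798,.1728,.19),10.7,25),((.5798,.1728,.169),10.7,25))
c=grab("side");t=grab("top")
a=cv2.resize(c["img"][70:180,200:320],None,fx=3.3,fy=3.3);b=cv2.resize(t["img"][140:250,80:200],None,fx=3.3,fy=3.3)
cv2.imwrite("pics/pair2.png",np.hstack([a,b])[...,::-1])
E
```

```text
3.7 [0.5795 0.1723 0.2203] yaw 10.5 tilt 25.0 F [-0.8  0.2  0.4] w 0.0512 g 0.0 q [ 0.71  0.05 -0.73  0.5  -0.47 -2.5 ]
[0.062, 0.003, 0.138, -0.003, -0.0, -0.001]
[0.107, 0.003, 0.233, -0.003, -0.0, -0.001]
```

View pics/pair2.png

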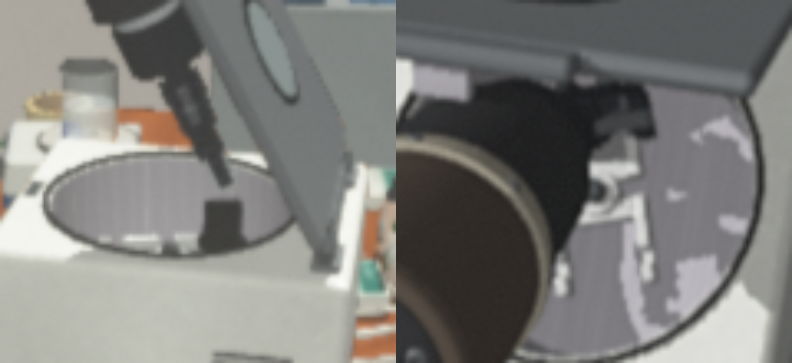

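The side crop shows the fingertip at (225,185), directly over the fin at (222,205), with the gripper clear of the lid. The top crop shows the jaws hidden behind the wrist. I'm descending now.

Emit:
servo_tool(
  rows=[
    [[0.03,0.002,0.07,0,0,0,0.6],[0.062,0.003,0.14,0,0,0,0.6],[0.09,0.003,0.19,0,0,0,0.6],[0.107,0.003,0.233,0,0,0,0.6],[0.107,0.003,0.233,0,0,0,0.6]],
  ],
)

```text
clock: 4.42
tool_pos: [0.5793, 0.172, 0.1686]
orientation: [0.215, -0.09, 0.972, 0.017]
force: [-0.4, 0.3, -0.2]
gripper_width: 0.0511
grasp_force: 0.0
```

Emit:
servo_tool(
  rows=[
    [[0,0,0,0,0,0,0.4],[0,0,0,0,0,0,0.3],[0,0,0,0,0,0,0.22],[0,0,0,0,0,0,0.18],[0,0,0,0,0,0,0.15]],
  ],
  grip_force=25,
)

```text
clock: 5.05
tool_pos: [0.5803, 0.1738, 0.1693]
orientation: [0.216, -0.091, 0.972, 0.018]
force: [-2.0, 4.2, 2.6]
gripper_width: 0.0137
grasp_force: 25.4
```

```bash
python3 - <<'E'
from h import *
now(((.5798,.1728,.169),10.7,25))
E
```

```text
5.05 [0.5803 0.1738 0.1693] yaw 10.6 tilt 25.0 F [-2.   4.2  2.6] w 0.0137 g 25.4 q [ 0.64  0.11 -0.86  0.74 -0.28 -2.71]
[0.004, -0.004, 0.0, -0.002, 0.0, 0.0]
```

Emit:
servo_tool(
  rows=[
    [[0,0.007,0,0,0,0,0.1],[0,0.007,0,0,0,0,0.1],[-0.01,0.007,-0.023,0,0,0,0.1],[-0.025,0.007,-0.055,0,0,0,0.1],[-0.042,0.007,-0.091,0,0,0,0.1]],
  ],
  grip_force=50,
)

```text
clock: 5.68
tool_pos: [0.5785, 0.1732, 0.1871]
orientation: [0.214, -0.09, 0.973, 0.017]
force: [0.3, -0.7, -2.4]
gripper_width: 0.0133
grasp_force: 49.3
```

```bash
python3 - <<'E'
from h import *
now(((.5778,.1724,.215),10.7,27.5),((.576,.172,.242),10.7,28))
E
```

```text
5.67 [0.5785 0.1732 0.1871] yaw 10.5 tilt 24.8 F [ 0.3 -0.7 -2.4] w 0.0133 g 49.3 q [ 0.68  0.08 -0.8   0.61 -0.36 -2.61]
[-0.055, -0.004, -0.128, -0.004, -0.03, -0.0]
[-0.103, -0.005, -0.255, -0.004, -0.036, -0.0]
```

Emit:
servo_tool(
  rows=[
    [[-0.018,0,-0.04,0,-0.008,0,0.1],[-0.036,0,-0.085,0,-0.02,0,0.1],[-0.055,0,-0.128,0,-0.03,0,0.1],[-0.078,0,-0.19,0,-0.034,0,0.1],[-0.103,0,-0.255,0,-0.036,0,0.1]],
  ],
)

```text
clock: 6.3
tool_pos: [0.5765, 0.1735, 0.2445]
orientation: [0.243, -0.089, 0.966, 0.02]
force: [1.0, 0.5, -2.0]
gripper_width: 0.013
grasp_force: 49.3
```

```bash
python3 - <<'E'
from h import *
now(((.576,.172,.247),10.7,28),((.50,.158,.255),10.7,27))
c=grab("side");t=grab("top")
a=cv2.resize(c["img"][60:180,190:320],None,fx=3,fy=3);b=cv2.resize(t["img"][130:250,80:210],None,fx=3,fy=3)
cv2.imwrite("pics/pair3.png",np.hstack([a,b])[...,::-1])
E
```

```text
6.3 [0.5765 0.1735 0.2445] yaw 10.5 tilt 28.2 F [ 1.   0.5 -2. ] w 0.013 g 49.3 q [ 0.71 -0.   -0.77  0.6  -0.44 -2.59]
[-0.003, -0.007, -0.013, -0.004, 0.002, -0.0]
[0.319, -0.006, -0.23, -0.004, 0.013, -0.0]
```

View pics/pair3.png

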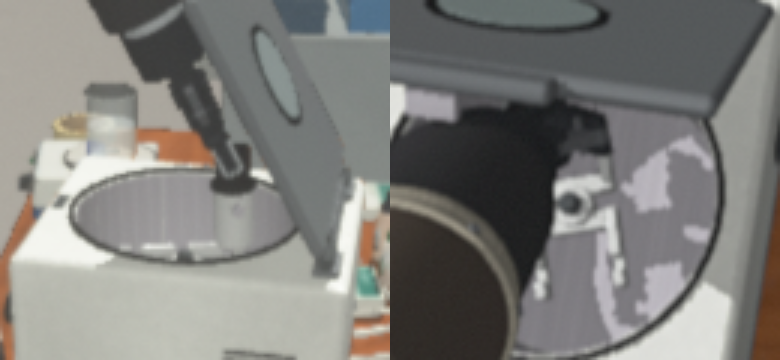

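The side crop shows the bucket held upright at (235,205), its trunnion pin at (237,210), out of the notches and clear of the lid. Wrist force z is -2 N, which is the bucket's weight alone. I'll check the carry path.

```bash
python3 - <<'E'
from kin import *
q=status.observe()["joint_pos"]
for p,y in(((.5,.158,.3),10.7),((.5,.06,.32),10),((.5,-.04,.32),8),((.5,-.14,.32),5),((.48,-.22,.32),0),((.4694,-.292,.30),0),((.4694,-.292,.11),0)):
    q,e=ik(L,T,np.array(p),goal(y,28),q);print(p,q.round(2),round(e,4))
E
```

```text
(0.5, 0.158, 0.3) [ 0.85 -0.2  -0.78  0.49 -0.66 -2.58] 0.0
(0.5, 0.06, 0.32) [ 0.66 -0.27 -0.73  0.35 -0.7  -2.27] 0.0
(0.5, -0.04, 0.32) [ 0.4  -0.26 -0.66  0.19 -0.71 -1.95] 0.0
(0.5, -0.14, 0.32) [ 0.12 -0.21 -0.55  0.02 -0.74 -1.61] 0.0
(0.48, -0.22, 0.32) [-0.09 -0.17 -0.5  -0.06 -0.76 -1.45] 0.0
(0.4694, -0.292, 0.3) [-0.31 -0.08 -0.41 -0.2  -0.79 -1.16] 0.0
(0.4694, -0.292, 0.11) [-0.34  0.15 -0.57 -0.4  -0.41 -0.9 ] 0.0
```

Emit:
servo_tool(
  rows=[
    [[0,0,-0.045,0,0,0,0.1],[0.04,0,-0.11,0,0,0,0.1],[0.1,0,-0.21,0,0,0,0.1],[0.155,0,-0.32,0,0,0,0.1],[0.205,0,-0.42,0,0,0,0.1]],
  ],
)

```text
clock: 7.02
tool_pos: [0.5008, 0.1596, 0.2988]
orientation: [0.243, -0.09, 0.966, 0.02]
force: [0.3, 0.2, -1.6]
gripper_width: 0.013
grasp_force: 49.3
```

```bash
python3 - <<'E'
from h import *
now(((.5,.06,.32),10.6,28),((.5,-.04,.32),8,28))
E
```

```text
7.03 [0.5008 0.1596 0.2988] yaw 10.5 tilt 28.2 F [ 0.3  0.2 -1.6] w 0.013 g 49.3 q [ 0.85 -0.2  -0.78  0.51 -0.66 -2.59]
[0.035, -0.49, -0.136, -0.003, 0.002, 0.001]
[0.116, -0.981, -0.177, 0.011, 0.002, 0.026]
```

Emit:
servo_tool(
  rows=[
    [[0.02,-0.15,-0.07,0,0,0,0.1],[0.035,-0.36,-0.13,0,0,0,0.1],[0.06,-0.58,-0.15,0.004,0,0.01,0.1],[0.09,-0.8,-0.165,0.008,0,0.018,0.1],[0.116,-0.98,-0.177,0.011,0,0.026,0.1]],
  ],
)

```text
clock: 7.65
tool_pos: [0.5001, -0.0405, 0.3197]
orientation: [0.243, -0.068, 0.967, 0.017]
force: [0.8, 0.4, -2.1]
gripper_width: 0.0132
grasp_force: 49.6
```

```bash
python3 - <<'E'
from h import *
now(((.5,-.14,.32),5,28),((.485,-.22,.32),0,28))
E
```

```text
7.65 [ 0.5001 -0.0405  0.3197] yaw 8.0 tilt 28.2 F [ 0.8  0.4 -2.1] w 0.0132 g 49.6 q [ 0.4  -0.27 -0.67  0.19 -0.7  -1.94]
[0.061, -0.493, -0.034, 0.016, 0.002, 0.029]
[0.175, -0.878, -0.096, 0.042, 0.002, 0.078]
```

Emit:
servo_tool(
  rows=[
    [[0.02,-0.2,-0.01,0.006,0,0.01,0.1],[0.05,-0.42,-0.03,0.014,0,0.025,0.1],[0.09,-0.6,-0.05,0.024,0,0.045,0.1],[0.135,-0.76,-0.075,0.033,0,0.062,0.1],[0.175,-0.88,-0.096,0.042,0,0.078,0.1]],
  ],
)

```text
clock: 8.28
tool_pos: [0.4852, -0.2197, 0.32]
orientation: [0.243, 0.0, 0.97, -0.0]
force: [-0.1, 0.7, -2.0]
gripper_width: 0.0132
grasp_force: 49.6
```

```bash
python3 - <<'E'
from h import *
# refine tray: long-edge lines via floor/rim pixels, world frame rotated by 57.9 deg
for n in("top","side"):
    c=dict(np.load(n+"0.npz"));W=cloud(c);hsv=cv2.cvtColor(c["img"],cv2.COLOR_RGB2HSV)
    m=((W[...,2]<.03)&(W[...,2]>.001)&(hsv[...,1]<60)&(np.hypot(W[...,0]-.49,W[...,1]+.257)<.13)).astype(np.uint8)
    m=cv2.morphologyEx(m,cv2.MORPH_OPEN,np.ones((3,3)));p=W[m>0]
    for a in(56,58,60):
        t=np.radians(a);q=np.stack([p[:,0]*np.cos(t)+p[:,1]*np.sin(t),-p[:,0]*np.sin(t)+p[:,1]*np.cos(t)],1)
        e=np.percentile(q,[.7,99.3],axis=0);md=e.mean(0);print(n,a,"size",(e[1]-e[0]).round(4),"ctr",(md[0]*np.cos(t)-md[1]*np.sin(t)).round(4),(md[0]*np.sin(t)+md[1]*np.cos(t)).round(4))
now(((.4694,-.292,.25),0,28),((.4694,-.292,.16),0,28))
E
```

```text
top 56 size [0.1832 0.1156] ctr 0.4908 -0.2535
top 58 size [0.1827 0.1137] ctr 0.491 -0.2531
top 60 size [0.1833 0.1151] ctr 0.491 -0.253
side 56 size [0.1841 0.1162] ctr 0.4919 -0.2542
side 58 size [0.183 0.114] ctr 0.4913 -0.2543
side 60 size [0.183  0.1164] ctr 0.491 -0.2546
8.28 [ 0.4852 -0.2197  0.32  ] yaw -0.0 tilt 28.2 F [-0.1  0.7 -2. ] w 0.0132 g 49.6 q [-0.09 -0.17 -0.49 -0.06 -0.75 -1.45]
[0.235, -0.361, 0.271, -0.0, 0.002, -0.0]
[0.447, -0.361, 0.668, -0.0, 0.002, -0.0]
```

```bash
python3 - <<'E'
from h import *
now(((.463,-.2896,.25),0,25),((.463,-.2896,.16),0,25))
E
```

```text
8.28 [ 0.4852 -0.2197  0.32  ] yaw -0.0 tilt 28.2 F [-0.1  0.7 -2. ] w 0.0132 g 49.6 q [-0.09 -0.17 -0.49 -0.06 -0.75 -1.45]
[0.263, -0.349, 0.256, -0.0, 0.035, -0.0]
[0.475, -0.349, 0.653, -0.0, 0.035, -0.0]
```

Emit:
servo_tool(
  rows=[
    [[0.09,-0.15,0.08,0,0.012,0,0.1],[0.18,-0.28,0.17,0,0.024,0,0.1],[0.263,-0.349,0.256,0,0.035,0,0.1],[0.37,-0.349,0.455,0,0.035,0,0.1],[0.475,-0.349,0.653,0,0.035,0,0.1]],
  ],
)

```text
clock: 8.9
tool_pos: [0.4637, -0.2885, 0.1594]
orientation: [0.217, -0.0, 0.976, -0.0]
force: [1.0, -0.0, -2.7]
gripper_width: 0.0134
grasp_force: 49.7
```

```bash
python3 - <<'E'
from h import *
now(((.463,-.2896,.112),0,25),((.463,-.2896,.102),0,25))
c=grab("side");t=grab("top")
a=cv2.resize(c["img"][180:310,160:290],None,fx=3,fy=3);b=cv2.resize(t["img"][160:290,240:370],None,fx=3,fy=3)
cv2.imwrite("pics/pair4.png",np.hstack([a,b])[...,::-1])
E
```

```text
8.9 [ 0.4637 -0.2885  0.1594] yaw 0.0 tilt 25.1 F [ 1.  -0.  -2.7] w 0.0134 g 49.7 q [-0.29  0.07 -0.58 -0.25 -0.51 -1.08]
[0.104, -0.005, 0.213, -0.0, 0.001, 0.001]
[0.125, -0.005, 0.258, -0.0, 0.001, 0.001]
```

View pics/pair4.png

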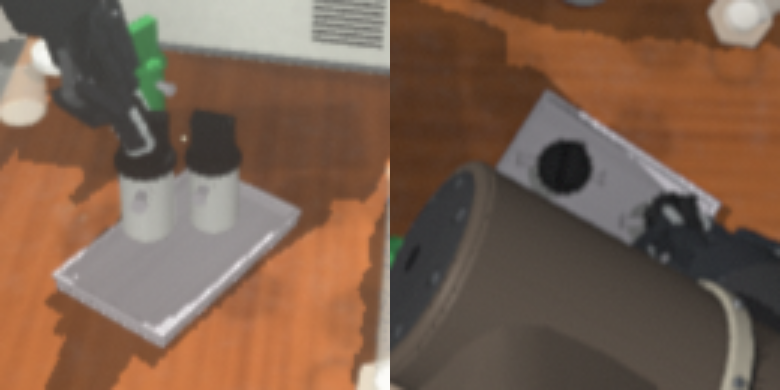

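The side crop shows the held bucket upright at (147,200), next to the mate at (213,190) and above the free half of the tray. I'm lowering it.

Emit:
servo_tool(
  rows=[
    [[0.035,-0.003,0.07,0,0,0,0.1],[0.07,-0.005,0.145,0,0,0,0.1],[0.1,-0.005,0.205,0,0,0,0.1],[0.112,-0.005,0.232,0,0,0,0.1],[0.116,-0.005,0.24,0,0,0,0.1]],
  ],
)

```text
clock: 9.62
tool_pos: [0.4639, -0.29, 0.1065]
orientation: [0.217, -0.0, 0.976, -0.0]
force: [1.4, -0.4, -2.8]
gripper_width: 0.0134
grasp_force: 49.6
```

Emit:
servo_tool(
  rows=[
    [[0.002,0,0.004,0,0,0,0.1],[0.004,0,0.009,0,0,0,0.1],[0.005,0,0.011,0,0,0,0.1]],
  ],
)

```text
clock: 10.0
tool_pos: [0.464, -0.29, 0.1046]
orientation: [0.217, -0.0, 0.976, -0.0]
force: [0.6, 0.3, -2.9]
gripper_width: 0.0132
grasp_force: 49.6
```

Emit:
servo_tool(
  rows=[
    [[0.001,0,0.002,0,0,0,0.1],[0.002,0,0.0045,0,0,0,0.1],[0.002,0,0.0045,0,0,0,0.1]],
  ],
)

```text
clock: 10.38
tool_pos: [0.464, -0.29, 0.1035]
orientation: [0.217, -0.0, 0.976, -0.0]
force: [0.4, 0.1, -2.2]
gripper_width: 0.0131
grasp_force: 49.8
```

Emit:
servo_tool(
  rows=[
    [[0.001,0,0.002,0,0,0,0.1],[0.002,0,0.0045,0,0,0,0.1],[0.002,0,0.0045,0,0,0,0.1]],
  ],
)

```text
clock: 10.75
tool_pos: [0.4642, -0.2901, 0.1035]
orientation: [0.218, -0.001, 0.976, -0.001]
force: [-5.5, 2.0, 8.8]
gripper_width: 0.0135
grasp_force: 51.5
```

Emit:
servo_tool(
  rows=[
    [[-0.001,0,-0.003,0,0,0,0.12],[-0.001,0,-0.003,0,0,0,0.25],[-0.001,0,-0.003,0,0,0,0.4],[-0.001,0,-0.003,0,0,0,0.45],[-0.001,0,-0.003,0,0,0,0.45]],
  ],
  grip_force=20,
)

```text
clock: 11.38
tool_pos: [0.4639, -0.29, 0.103]
orientation: [0.217, -0.0, 0.976, -0.0]
force: [0.6, 0.5, -0.2]
gripper_width: 0.0383
grasp_force: 0.0
```

Emit:
servo_tool(
  rows=[
    [[-0.02,0,-0.042,0,0,0,0.45],[-0.07,0,-0.13,0,0,0,0.45],[-0.15,0,-0.32,0,0,0,0.45],[-0.25,0,-0.54,0,0,0,0.45],[-0.35,0,-0.75,0,0,0,0.45]],
  ],
)

```text
clock: 12.0
tool_pos: [0.4632, -0.2899, 0.2711]
orientation: [0.217, -0.0, 0.976, -0.001]
force: [1.0, -0.1, -0.0]
gripper_width: 0.0384
grasp_force: 0.0
```

```bash
python3 - <<'E'
from h import *
c=grab("side");t=grab("top")
a=cv2.resize(c["img"][180:310,160:290],None,fx=3,fy=3);b=cv2.resize(t["img"][160:290,240:370],None,fx=3,fy=3)
cv2.imwrite("pics/pair5.png",np.hstack([a,b])[...,::-1])
now(((.5,-.15,.40),0,0),((.5,0,.5),0,0))
E
python3 - <<'E'
from kin import *
q=status.observe()["joint_pos"]
m=np.array([.6044,.1667,.3685]);n=np.array([.8581,-.0947,.5046])
hz=.194;d=np.array([-n[2]*n[0]/np.hypot(*n[:2]),-n[2]*n[1]/np.hypot(*n[:2]),np.hypot(*n[:2])])
# hinge: point at z .194, y-mid ; along lid mid line; use rim (0.538,.167) line dir
th=np.arctan2(d[2],np.hypot(*d[:2]));f=d[:2]/np.hypot(*d[:2])
P=m-d*(m[2]-hz)/d[2]-n*.009  # shift to hinge plane
print("theta",th,"fwd",f,"hinge pt",P.round(4))
for p in((.5,-.15,.45),(.6,-.02,.52),(.66,.15,.52),(.66,.15,.44),(.62,.16,.40),(.55,.16,.35),(.50,.17,.27),(.49,.17,.22)):
    q,e=ik(L,T,np.array(p),goal(-6,0),q);print(p,q.round(2),round(e,4))
E
```

```text
12.1 [ 0.4658 -0.2911  0.2758] yaw 0.1 tilt 25.6 F [ 0.5  0.3 -0.8] w 0.0383 g 0.0 q [-0.29 -0.06 -0.44 -0.17 -0.76 -1.18]
[-0.425, 0.702, -0.489, -0.004, 0.284, 0.002]
[-0.644, 1.449, -0.944, -0.004, 0.284, 0.002]
theta 1.0418557742705246 fwd [-0.99396539  0.10969412] hinge pt [0.6981 0.1564 0.1895]
(0.5, -0.15, 0.45) [ 0.09  0.03  0.02  0.   -1.56 -1.76] 0.0
(0.6, -0.02, 0.52) [ 0.29  0.18  0.34  0.   -1.73 -1.97] 0.0
(0.66, 0.15, 0.52) [ 0.51  0.32  0.53  0.   -1.77 -2.19] 0.0
(0.66, 0.15, 0.44) [ 0.51  0.31  0.34  0.   -1.6  -2.19] 0.0
(0.62, 0.16, 0.4) [ 0.56  0.24  0.17  0.   -1.5  -2.23] 0.0
(0.55, 0.16, 0.35) [ 0.63  0.14 -0.06  0.   -1.37 -2.3 ] 0.0
(0.5, 0.17, 0.27) [ 0.7   0.1  -0.28  0.   -1.19 -2.38] 0.0
(0.49, 0.17, 0.22) [ 0.71  0.13 -0.37  0.   -1.07 -2.39] 0.0
```

View pics/pair5.png

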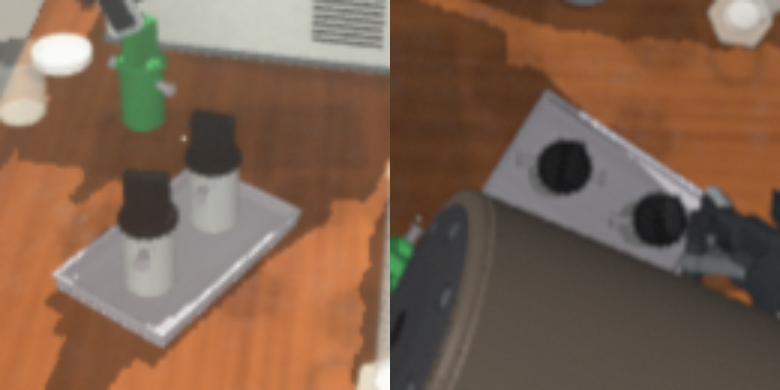

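The bucket now stands alone and upright at (147,250) on the free half of the tray, in the left crop, with the mate at (213,190) untouched. Next is the lid: go over its top and behind it, then push on the outer face with shut fingers at about 0.26 m from the hinge.

```bash
python3 - <<'E'
from h import *
now(((.5,-.15,.40),-6,0),((.52,-.10,.43),-6,0))
E
```

```text
12.1 [ 0.4658 -0.2911  0.2758] yaw 0.1 tilt 25.6 F [ 0.5  0.3 -0.8] w 0.0383 g 0.0 q [-0.29 -0.06 -0.44 -0.17 -0.76 -1.18]
[-0.425, 0.702, -0.489, 0.011, 0.284, 0.067]
[-0.581, 0.951, -0.583, 0.011, 0.284, 0.067]
```

Emit:
servo_tool(
  rows=[
    [[-0.12,0.15,-0.15,0,0.06,0.01,0.2],[-0.24,0.38,-0.28,0,0.12,0.03,0],[-0.36,0.6,-0.4,0,0.18,0.05,0],[-0.47,0.78,-0.5,0.01,0.24,0.06,0],[-0.58,0.95,-0.58,0.011,0.284,0.067,0]],
  ],
  grip_force=30,
)

```text
clock: 12.72
tool_pos: [0.5197, -0.0982, 0.4242]
orientation: [-0.005, 0.052, 0.999, 0.002]
force: [1.0, 0.0, -0.3]
gripper_width: -0.0
grasp_force: 0.0
```

```bash
python3 - <<'E'
from h import *
now(((.62,0,.53),-6,0),((.65,.06,.53),-6,0))
E
```

```text
12.72 [ 0.5197 -0.0982  0.4242] yaw -6.0 tilt 0.6 F [ 1.   0.  -0.3] w -0.0 g 0.0 q [ 0.18  0.06  0.01 -0.01 -1.54 -1.86]
[-0.442, 0.543, -0.532, 0.002, -0.007, -0.0]
[-0.56, 0.857, -0.532, 0.002, -0.007, -0.0]
```

Emit:
servo_tool(
  rows=[
    [[-0.2,0.05,-0.25,0,0,0,0],[-0.4,0.15,-0.48,0,0,0,0],[-0.5,0.4,-0.53,0,0,0,0],[-0.54,0.64,-0.53,0,-0.007,0,0],[-0.56,0.857,-0.53,0,-0.007,0,0]],
  ],
)

```text
clock: 13.35
tool_pos: [0.6503, 0.06, 0.528]
orientation: [0.001, 0.053, 0.999, 0.002]
force: [0.4, 1.0, -0.3]
gripper_width: 0.0003
grasp_force: 0.0
```

```bash
python3 - <<'E'
from h import *
now(((.65,.157,.53),-6,0),((.64,.157,.443),-6,0))
E
```

```text
13.35 [0.6503 0.06   0.528 ] yaw -6.1 tilt 0.2 F [ 0.4  1.  -0.3] w 0.0003 g 0.0 q [ 0.39  0.29  0.53 -0.   -1.8  -2.07]
[0.052, 0.482, -0.008, 0.002, 0.001, -0.001]
[0.103, 0.475, 0.427, 0.002, 0.001, -0.001]
```

Emit:
servo_tool(
  rows=[
    [[0.03,0.2,0,0,0,0,0],[0.05,0.4,0,0,0,0,0],[0.05,0.48,0.1,0,0,0,0],[0.07,0.475,0.27,0,0,0,0],[0.1,0.475,0.427,0,0,0,0]],
  ],
)

```text
clock: 13.98
tool_pos: [0.6397, 0.1557, 0.442]
orientation: [0.001, 0.052, 0.999, 0.002]
force: [0.0, 0.2, 0.8]
gripper_width: 0.0003
grasp_force: 0.0
```

```bash
cat > lid.py <<'E'
from h import *
import sys
# usage: lid.py theta...  rows to follow the lid's face at radius .26
f=np.array([-.994,.11,0]);z=np.array([0,0,1.]);H=np.array([.6985,.150,.193])
def tcp(th,rho=.26,gap=0):
    n=-f*np.sin(th)+z*np.cos(th);return H+rho*(np.cos(th)*f+np.sin(th)*z)+(.009+gap)*n-.011*f+.019*z
if __name__=="__main__":
    T=[float(x) for x in sys.argv[1:]];print([tcp(t).round(3).tolist() for t in T])
    now(*[(tcp(t),-6.3,0) for t in T])
E
python3 lid.py 1.04 1.0 .96 .92 .88 .84
python3 - <<'E'
from h import *
c=grab("side");cv2.imwrite("pics/s6.png",cv2.resize(c["img"][20:180,180:360],None,fx=3,fy=3)[...,::-1])
E
```

```text
[[0.586, 0.162, 0.441], [0.577, 0.163, 0.436], [0.569, 0.164, 0.43], [0.56, 0.165, 0.424], [0.552, 0.166, 0.418], [0.544, 0.167, 0.412]]
13.97 [0.6397 0.1557 0.442 ] yaw -6.0 tilt 0.2 F [0.  0.2 0.8] w 0.0003 g 0.0 q [ 0.53  0.28  0.32 -0.   -1.61 -2.21]
[0.269, 0.005, 0.006, 0.002, 0.001, 0.003]
[0.314, 0.005, 0.031, 0.002, 0.001, 0.003]
[0.359, 0.005, 0.059, 0.002, 0.001, 0.003]
[0.402, 0.006, 0.088, 0.002, 0.001, 0.003]
[0.444, 0.006, 0.119, 0.002, 0.001, 0.003]
[0.484, 0.006, 0.151, 0.002, 0.001, 0.003]
```

View pics/s6.png

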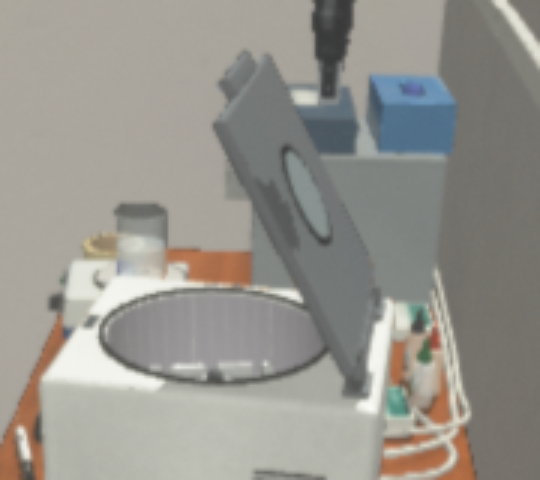

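The fingers are at (330,90), behind the raised lid's upper edge at (265,60), and free of it. I'm starting the push.

Emit:
servo_tool(
  rows=[
    [[0.15,0,0,0,0,0,0],[0.25,0.005,0.003,0,0,0,0],[0.29,0.005,0.015,0,0,0,0],[0.33,0.005,0.04,0,0,0,0],[0.36,0.005,0.06,0,0,0,0]],
  ],
)

```text
clock: 14.65
tool_pos: [0.5687, 0.164, 0.4312]
orientation: [0.001, 0.053, 0.999, 0.002]
force: [1.3, 0.7, 2.0]
gripper_width: 0.0001
grasp_force: 1.1
```

```bash
python3 lid.py .92 .88 .84 .8 .76 .72
```

```text
[[0.56, 0.165, 0.424], [0.552, 0.166, 0.418], [0.544, 0.167, 0.412], [0.536, 0.168, 0.405], [0.528, 0.169, 0.398], [0.521, 0.17, 0.39]]
14.65 [0.5687 0.164  0.4312] yaw -6.0 tilt 0.3 F [1.3 0.7 2. ] w 0.0001 g 1.1 q [ 0.61  0.16  0.14 -0.   -1.55 -2.29]
[0.044, 0.002, 0.034, 0.003, 0.001, 0.003]
[0.086, 0.002, 0.065, 0.003, 0.001, 0.003]
[0.127, 0.002, 0.098, 0.003, 0.001, 0.003]
[0.166, 0.002, 0.132, 0.003, 0.001, 0.003]
[0.204, 0.002, 0.167, 0.003, 0.001, 0.003]
[0.24, 0.002, 0.204, 0.003, 0.001, 0.003]
```

In contact, with about 2 N. I'm following the arc.

Emit:
servo_tool(
  rows=[
    [[0.044,0,0.034,0,0,0,0],[0.086,0,0.065,0,0,0,0],[0.127,0,0.098,0,0,0,0],[0.166,0,0.132,0,0,0,0],[0.204,0,0.167,0,0,0,0]],
  ],
)

```text
clock: 15.28
tool_pos: [0.5275, 0.1685, 0.3973]
orientation: [0.001, 0.052, 0.999, 0.002]
force: [-0.4, 0.2, 2.2]
gripper_width: 0.0004
grasp_force: 0.9
```

```bash
python3 lid.py .71 .66 .61 .56 .51
```

```text
[[0.519, 0.17, 0.388], [0.511, 0.171, 0.379], [0.503, 0.172, 0.368], [0.495, 0.172, 0.358], [0.488, 0.173, 0.347]]
15.28 [0.5275 0.1685 0.3973] yaw -6.0 tilt 0.3 F [-0.4  0.2  2.2] w 0.0004 g 0.9 q [ 0.66  0.09 -0.   -0.   -1.47 -2.34]
[0.041, 0.002, 0.045, 0.003, 0.001, 0.003]
[0.084, 0.002, 0.094, 0.003, 0.001, 0.003]
[0.125, 0.002, 0.145, 0.003, 0.001, 0.003]
[0.163, 0.002, 0.197, 0.003, 0.001, 0.003]
[0.198, 0.002, 0.252, 0.003, 0.001, 0.003]
```

Emit:
servo_tool(
  rows=[
    [[0.041,0,0.045,0,0,0,0],[0.084,0,0.094,0,0,0,0],[0.125,0,0.145,0,0,0,0],[0.163,0,0.197,0,0,0,0],[0.198,0,0.252,0,0,0,0]],
  ],
)

```text
clock: 15.9
tool_pos: [0.4882, 0.1729, 0.3465]
orientation: [0.001, 0.052, 0.999, 0.002]
force: [-0.3, -0.2, 3.3]
gripper_width: 0.0001
grasp_force: 0.8
```

```bash
python3 lid.py .46 .41 .36 .32 .28
```

```text
[[0.482, 0.174, 0.335], [0.476, 0.175, 0.324], [0.471, 0.175, 0.312], [0.467, 0.176, 0.302], [0.464, 0.176, 0.293]]
15.9 [0.4882 0.1729 0.3465] yaw -6.0 tilt 0.3 F [-0.3 -0.2  3.3] w 0.0001 g 0.8 q [ 0.72  0.04 -0.17 -0.   -1.35 -2.39]
[0.032, 0.002, 0.055, 0.003, 0.001, 0.003]
[0.062, 0.002, 0.113, 0.003, 0.001, 0.003]
[0.088, 0.002, 0.172, 0.003, 0.001, 0.003]
[0.108, 0.002, 0.221, 0.003, 0.001, 0.003]
[0.125, 0.002, 0.27, 0.003, 0.001, 0.003]
```

Emit:
servo_tool(
  rows=[
    [[0.032,0,0.055,0,0,0,0],[0.062,0,0.113,0,0,0,0],[0.088,0,0.172,0,0,0,0],[0.108,0,0.221,0,0,0,0],[0.125,0,0.27,0,0,0,0]],
  ],
)

```text
clock: 16.52
tool_pos: [0.4638, 0.1756, 0.2925]
orientation: [0.001, 0.052, 0.999, 0.002]
force: [-0.8, -0.6, 2.9]
gripper_width: 0.0004
grasp_force: 0.7
```

```bash
python3 lid.py .24 .2 .17 .14 .11
```

```text
[[0.461, 0.176, 0.283], [0.458, 0.177, 0.272], [0.456, 0.177, 0.265], [0.455, 0.177, 0.257], [0.454, 0.177, 0.249]]
16.52 [0.4638 0.1756 0.2925] yaw -6.0 tilt 0.3 F [-0.8 -0.6  2.9] w 0.0004 g 0.7 q [ 0.76  0.03 -0.31 -0.   -1.23 -2.43]
[0.017, 0.002, 0.05, 0.003, 0.001, 0.003]
[0.03, 0.001, 0.1, 0.003, 0.001, 0.003]
[0.038, 0.001, 0.138, 0.003, 0.001, 0.003]
[0.046, 0.001, 0.177, 0.003, 0.001, 0.003]
[0.052, 0.001, 0.215, 0.003, 0.001, 0.003]
```

Emit:
servo_tool(
  rows=[
    [[0.017,0,0.05,0,0,0,0],[0.03,0,0.1,0,0,0,0],[0.038,0,0.138,0,0,0,0],[0.046,0,0.177,0,0,0,0],[0.052,0,0.215,0,0,0,0]],
  ],
)

```text
clock: 17.15
tool_pos: [0.4537, 0.1769, 0.2497]
orientation: [0.001, 0.052, 0.999, 0.002]
force: [-1.6, -1.3, 1.3]
gripper_width: -0.0001
grasp_force: 0.7
```

Emit:
servo_tool(
  rows=[
    [[0.003,0,0.025,0,0,0,0],[0.005,0,0.05,0,0,0,0],[0.007,0,0.07,0,0,0,0],[0.008,0,0.09,0,0,0,0],[0.008,0,0.1,0,0,0,0]],
  ],
)

```text
clock: 17.77
tool_pos: [0.4522, 0.1772, 0.23]
orientation: [0.001, 0.052, 0.999, 0.002]
force: [-1.2, 0.9, 1.6]
gripper_width: -0.0001
grasp_force: 0.6
```

Emit:
servo_tool(
  rows=[
    [[0,0,0.01,0,0,0,0],[0,0,0.02,0,0,0,0],[0,0,0.03,0,0,0,0],[0,0,0.035,0,0,0,0],[0,0,0.035,0,0,0,0]],
  ],
)

```text
clock: 18.4
tool_pos: [0.4523, 0.1772, 0.2232]
orientation: [0.001, 0.052, 0.999, 0.002]
force: [-0.9, 0.0, -0.2]
gripper_width: -0.0
grasp_force: 0.0
```

Emit:
servo_tool(
  rows=[
    [[0,0,0.005,0,0,0,0],[0,0,0.01,0,0,0,0],[0,0,0.01,0,0,0,0]],
  ],
)

```text
clock: 18.77
tool_pos: [0.4523, 0.1772, 0.2211]
orientation: [0.001, 0.052, 0.999, 0.002]
force: [-0.5, 1.0, -0.3]
gripper_width: 0.0003
grasp_force: 0.0
```

Emit:
servo_tool(
  rows=[
    [[0,0,0.005,0,0,0,0],[0,0,0.01,0,0,0,0],[0,0,0.015,0,0,0,0],[0,0,0.015,0,0,0,0]],
  ],
)

```text
clock: 19.27
tool_pos: [0.4524, 0.1773, 0.2208]
orientation: [0.002, 0.052, 0.999, 0.003]
force: [-12.2, -1.7, 23.6]
gripper_width: 0.0002
grasp_force: 11.8
```

```bash
python3 - <<'E'
from h import *
c=grab("side");cv2.imwrite("pics/s7.png",cv2.resize(c["img"][40:220,150:350],None,fx=3,fy=3)[...,::-1])
W=cloud(c);k=(c["img"].max(2)<140)&(W[...,2]>.17)&(W[...,2]<.26)&(abs(W[...,1]-.16)<.12)&(W[...,0]>.42)&(W[...,0]<.7)
p=W[k]
for a in np.arange(.42,.7,.04):
    q=p[(p[:,0]>=a)&(p[:,0]<a+.04)];print(round(a,2),len(q),np.median(q[:,2]).round(4) if len(q) else None)
E
```

```text
0.42 313 0.2024
0.46 99 0.2044
0.5 56 0.2028
0.54 61 0.2031
0.58 24 0.2035
0.62 0 None
0.66 140 0.1991
```

View pics/s7.png

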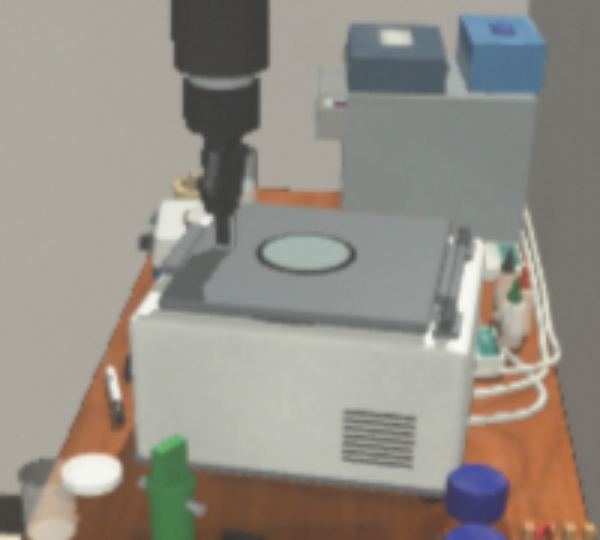

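The lid lies flat on the housing, with its outer face level at z ≈ 0.203 over its whole length and the fingertips at (225,245) pressing firmly. I'm backing off straight up.

Emit:
servo_tool(
  rows=[
    [[0,0,-0.03,0,0,0,0],[0,0,-0.1,0,0,0,0],[0,0,-0.3,0,0,0,0],[0,0,-0.5,0,0,0,0],[0,0,-0.5,0,0,0,0]],
  ],
)

```text
clock: 19.95
tool_pos: [0.4535, 0.1776, 0.322]
orientation: [0.003, 0.052, 0.999, 0.004]
force: [0.9, 0.7, -0.3]
gripper_width: 0.0001
grasp_force: 0.0
```

```bash
python3 - <<'E'
from h import *
c=grab("side");W=cloud(c);g=c["img"].max(2)
for nm,x0,y0 in(("placed",.469,-.29),("mate",.513,-.211)):
    k=(g<70)&(np.hypot(W[...,0]-x0,W[...,1]-y0)<.03)&(W[...,2]>.06);print(nm,np.median(W[k],0).round(3),W[k][:,2].max().round(3))
k=(g<140)&(W[...,2]>.17)&(W[...,2]<.25)&(abs(W[...,1]-.16)<.11)
for a,b in((.42,.48),(.56,.62)): print("lid",np.median(W[k&(W[...,0]>a)&(W[...,0]<b)][:,2]).round(4))
now()
r.job_done()
E
```

```text
placed [ 0.472 -0.298  0.089] 0.115
mate [ 0.513 -0.218  0.089] 0.115
lid 0.2019
lid 0.2034
20.0 [0.4526 0.1772 0.3199] yaw -6.0 tilt 0.5 F [-0.   0.5 -0.6] w -0.0001 g 0.0 q [ 0.78 -0.   -0.28 -0.   -1.29 -2.45]
the job is handed in; nothing more can be done
```

The rotor bucket now stands upright on the tray beside the other bucket, which still stands where it was; the lid is fully closed after a slow push, and I handed the job in at 20 s on the robot's clock with the arm touching nothing.

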